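# Switch on the beam path in the safe order

## Task

Switch on the beam path in its safe order: with closed fingertips gently press the long bar key all the way down, then the square key, and last the large round key; each stays down by itself. Leave the small round key up, press no key before its turn, and do not pick up, tip or push along any switch box or the things lying around. Finish with the hand clear.

Things in the scene. Friction and masses are not known exactly. Their poses are not given: they have to be found in the camera images.
- bar_switch: Oblong aluminium switch box, 48 (x) x 100 (y) x 34 mm, with one long black bar-shaped key, 22 (x) x 70 (y) mm, in the middle of its top; the key stands 46 mm above the worktop when up and 38 mm (still 4 mm above the box) when fully down. Its origin is the centre of its underside, z up; its upper face is 34 mm above that and a short cable socket sticks out 11 mm from its +x side. Loose on the worktop on rubber feet, about 0.5 kg.
- bar_key_top (a point): Centre of the upper face of the long bar key; moves down with it. (All four boxes stand in changing order to the left and right; fixed in the middle between them are a tall chamber and microscope at the back, from about x = 0.5 m on, and an 88 mm high stage at the front: cross from side to side above the front edge, near the robot.)
- bar_key (a joint): how far the long bar key is pressed down: 0 up, 0.008 m fully down at its stop; key and stop sit on a rubber cushion that gives way by about 4 N per mm, up to 3.5 mm, and comes back when let go. It moves vertically against a steady friction of about 2.5 N, has no spring and stays wherever it is left.
- square_switch: Square aluminium switch box, 70 x 70 x 34 mm, with one square black key, 34 x 34 mm, in the middle of its top; the key stands 46 mm above the worktop when up and 38 mm (still 4 mm above the box) when fully down. Its origin is the centre of its underside, z up; its upper face is 34 mm above that and a short cable socket sticks out 11 mm from its +x side. Loose on the worktop on rubber feet, about 0.5 kg.
- square_key_top (a point): Centre of the upper face of the square key; moves down with it.
- square_key (a joint): how far the square key is pressed down: 0 up, 0.008 m fully down at its stop; key and stop sit on a rubber cushion that gives way by about 4 N per mm, up to 3.5 mm, and comes back when let go. It moves vertically against a steady friction of about 2.5 N, has no spring and stays wherever it is left.
- large_round_switch: The larger of two round aluminium switch boxes, diameter 80 mm, 34 mm high, with one round black key, diameter 48 mm, in the middle of its top; the key stands 46 mm above the worktop when up and 38 mm (still 4 mm above the box) when fully down. Its origin is the centre of its underside, z up; its upper face is 34 mm above that and a short cable socket sticks out 11 mm from its +x side. Loose on the worktop on rubber feet, about 0.5 kg.
- large_round_key_top (a point): Centre of the upper face of the large round key; moves down with it.
- large_round_key (a joint): how far the large round key is pressed down: 0 up, 0.008 m fully down at its stop; key and stop sit on a rubber cushion that gives way by about 4 N per mm, up to 3.5 mm, and comes back when let go. It moves vertically against a steady friction of about 2.5 N, has no spring and stays wherever it is left.
- small_round_switch: The smaller of two round aluminium switch boxes, diameter 54 mm, 34 mm high, with one round black key, diameter 24 mm; to be left alone, its key up. Its origin is the centre of its underside, z up; its upper face is 34 mm above that and a short cable socket sticks out 11 mm from its +x side. Loose on the worktop on rubber feet, about 0.3 kg.
- small_round_key (a joint): how far the small round key is pressed down: 0 up, 0.008 m fully down at its stop; key and stop sit on a rubber cushion that gives way by about 4 N per mm, up to 3.5 mm, and comes back when let go. It moves vertically against a steady friction of about 2.5 N, has no spring and stays wherever it is left.
- kf_ring_a: Bystander: loose metal centring ring with a black O-ring, diameter 41 mm, 14 mm high. Origin: centre of its underside.
- kf_ring_b: Bystander: a second such ring, diameter 41 mm, 14 mm high. Origin: centre of its underside.
- kf_clamp: Bystander: loose metal hinged ring clamp lying flat, 51 x 73 x 13 mm. Origin: centre of its underside.
- window_cap: Bystander: loose round black cap with a pale insert, diameter 61 mm, 13 mm high. Origin: centre of its underside.
- tape_roll: Bystander: loose roll of pale tape lying flat, diameter 59 mm, 18 mm high. Origin: centre of its underside.

How it is judged:
By the outcome, as a careful person would: the job done as asked, in the order asked, and still so for the second after the job is handed in, with the robot touching nothing.
It also fails if it takes over 54 s, if anything falls off the work surface, if the arm or the gripper's body presses on something with over 40 N, if the wrist force passes 120 N, or if a joint passes its speed limit or range.

## Robot

A 7-joint arm with a two-finger parallel gripper is mounted at the origin on a cart in front of the work surface, level with it; the furniture and walls round the work are solid. World frame = base frame: x ahead of the robot, y to its left, z up, the work surface at z = 0. Lengths are in m, angles in rad, forces in N, time in s.
With the tool pointing down it reaches from about 0.4 to 0.85 m from the base axis. Payload 4.5 kg.
Tool frame: the origin (TCP) lies on the centre line of the jaws, within the pads' length; the fingertips stand 17 mm ahead of it and the grasp point (between the pads) lies 2 mm behind it (r.tip_reach is the distance from the TCP to the fingertips, in m); z points along the fingers, y is the line along which they close (so a half turn about z gives the same grasp; the last joint's range is limited). The gripper opens to 88 mm and grips with 3 to 60 N. Pads are 18 mm wide; open, the fingers measure 123 mm over their backs; the gripper's body (75 mm by 187 mm) begins 45 mm behind the grasp point.
Start: joints at [1.187, 0.689, -0.195, 1.565, 0.157, 0.902, -0.215], TCP at [0.254, -0.571, 0.256] pointing down, gripper open.
Joint ranges: [-3.01, 3.01], [-0.46, 2.08], [-1.47, 1.51], [0.13, 2.56], [-1, 4.14], [0.04, 2.09], [-2.66, 2.66]. Speed limits (rad/s): [2.57, 2.57, 3.14, 3.14, 3.14, 3.14, 3.14].

## Interface

Orientations are given as a unit quaternion [x, y, z, w].
In Python, from plant import r gives the robot as it stands.
- The arm moves only by the tool step_arm, never from a script. Its argument "steps" is a list of rows, each a list of 7 numbers: the shift along the tool's x, y, z in cm, then the turn, a rotation vector about the tool's x, y, z in degrees, then the gripper's target within -1 to 1 (shut at 1, half-way at 0, fully open at -1). A call has 1 to 8 rows; each row shifts and turns the commanded pose from where the row before left it, along the tool's axes as they then stand; what a row does not reach is not made up. A row lasts 1/8 s, in which the tool goes at most 62.5 mm and 10.7 degrees, less where a joint would pass 70% of its speed; a pose out of reach is approached as far as the arm can. A call with a gripper value outside its range is refused whole. The fingers move at their own pace and stop on an object; "force" is the grip in N (left out, the last holds). Time passes only in rows, so rows that do not move let the fingers close. It gives the time, the measured TCP pose, the force, the opening and the grip force at its end, in the units of the state.
- r.get_state(): the state, without advancing time (a new reading comes with each control period).
- r.snapshot(name): name is "side" or "top"; returns a dict with "pixels" (420x560x3 uint8, red, green, blue), "fx", "fy", "cx", "cy" (pixels), "dist_coeffs" ([k1, k2, p1, p2, k3] as OpenCV has them; the pictures are not rectified), "cam_to_world" (4x4, takes a point from camera to world coordinates). Camera axes: x right, y down, z forward; pixel columns grow to the right and rows downward; lengths in m; the calibration is good to about 2 mm. A picture is of the moment at which its call begins. There is no depth.
- r.finish_job(): hands the job in; it is judged then, once.
The state is a dict: "clock": time; "q": joint angles; "qd": joint speeds; "joint_torque": joint torques, N m; "tool_pos": TCP position; "eef_rot": TCP orientation; "contact_force": force on the tool from outside, world axes, zero at the start; "moment": the same for the moment, N m; "opening": opening from 0.0 (shut) to 1.0 (fully open); "finger_force": force on a finger pad.
Only numpy, scipy, OpenCV 4.12 (cv2) and the standard library are available. Lean on these libraries where they do the work, as an engineer would, in place of code of your own. Each camera call takes 0.05 s, during which the arm holds its last target. There are 200 camera calls.

## Working session

There is one attempt and no reset: what is moved stays moved. The work goes in short steps, Python scripts to look and compute and a tool call to move; the robot and the scene stay as the last step left them, time stands still between calls to the robot, and variables do not carry over. Pictures are saved under pics/ and viewed, at most 10 in all, crops included, and the job is handed in when it is done.

Besides the shell and the picture viewer there is one more tool, called by a JSON object that holds its "name" and its "arguments", one argument or row to a line. step_arm: Moves the arm, as the interface text tells. Its arguments: {"type":"object","properties":{"steps":{"type":"array","items":{"type":"array","items":{"type":"number"}}},"force":{"type":"number"}},"required":["steps"]}

```bash
mkdir -p pics; python3 - <<'E'
from plant import r
import cv2,numpy as np
for n in ("top","side"):
    s=r.snapshot(n); cv2.imwrite(f"pics/{n}0.png",s["pixels"][:,:,::-1]); np.save(n+"0.npy",s,allow_pickle=True)
    print(n,s["fx"],s["fy"],s["cx"],s["cy"],s["dist_coeffs"],np.round(s["cam_to_world"],3).tolist())
s=r.get_state();print(s["clock"],s["tool_pos"],s["eef_rot"],s["opening"],r.tip_reach)
E
```

```text
top 498.8700160777809 498.8700160777809 281.98971193403986 203.35898200655197 [-0.18388335  0.          0.          0.          0.        ] [[-0.357, -0.9, 0.25, 0.118], [-0.934, 0.343, -0.099, 0.147], [0.003, -0.269, -0.963, 1.675], [0.0, 0.0, 0.0, 1.0]]
side 542.5087070557055 542.5087070557055 285.13063351897983 199.5101704042443 [0.00526031 0.         0.         0.         0.        ] [[-0.894, -0.172, 0.415, -0.051], [-0.449, 0.331, -0.83, 1.125], [0.006, -0.928, -0.373, 0.58], [0.0, 0.0, 0.0, 1.0]]
0.1 [ 0.25333833 -0.57077957  0.25501409] [ 9.78250831e-01  2.07423918e-01 -2.14626386e-04 -7.64025358e-04] 1.0013748214445797 0.017
```

View pics/top0.png

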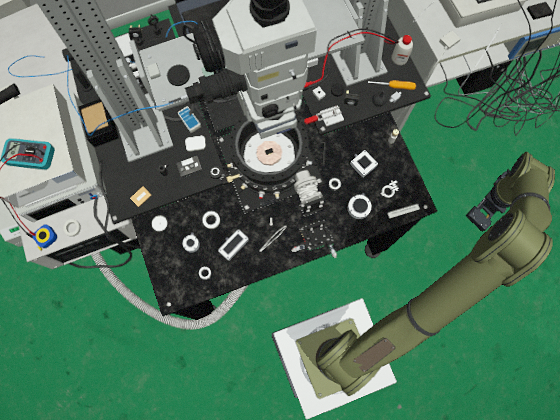

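View pics/side0.png

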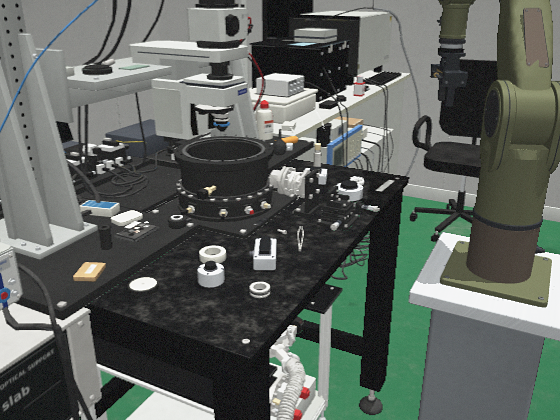

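The top view shows the bar box at (233,244), the small round at (191,243), the square at (364,163) and the large round at (360,207). Rings and tape lie at (211,219), (205,272) and (335,184).

```bash
cat > h.py <<'E'
import numpy as np,cv2
def cast(s,uv,z):
    K=np.array([[s["fx"],0,s["cx"]],[0,s["fy"],s["cy"]],[0,0,1]])
    n=cv2.undistortPoints(np.array(uv,float).reshape(-1,1,2),K,np.array(s["dist_coeffs"]))[:,0]
    T=np.array(s["cam_to_world"]); d=np.c_[n,np.ones(len(n))]@T[:3,:3].T
    return T[:3,3]+d*((z-T[2,3])/d[:,2])[:,None]
def proj(s,p):
    K=np.array([[s["fx"],0,s["cx"]],[0,s["fy"],s["cy"]],[0,0,1]])
    M=np.linalg.inv(np.array(s["cam_to_world"]))
    return cv2.projectPoints(np.array(p,float).reshape(-1,3),cv2.Rodrigues(M[:3,:3])[0],M[:3,3],K,np.array(s["dist_coeffs"]))[0][:,0]
E
python3 - <<'E'
from h import *
s=np.load("top0.npy",allow_pickle=True).item()
im=s["pixels"]; g=im.min(2)
m=(g>110).astype(np.uint8)
cs,hi=cv2.findContours(m,cv2.RETR_CCOMP,cv2.CHAIN_APPROX_NONE)
for i,c in enumerate(cs):
    (u,v),wh,a=cv2.minAreaRect(c); A=cv2.contourArea(c)
    if 140<u<440 and 145<v<300 and 30<A<1500:
        hole=hi[0][i][3]>=0
        M=cv2.moments(c); uc=(M["m10"]/A,M["m01"]/A)
        w=cast(s,[uc],.046 if hole else .034)[0]
        b=cast(s,cv2.boxPoints(((u,v),wh,a)),.034)[:,:2]; e=b[1]-b[0];f=b[2]-b[1]
        print("hole" if hole else "out",np.round(uc,1),A,"xy",np.round(w[:2],4),"sides",np.round([np.linalg.norm(e),np.linalg.norm(f)],3),"ang",np.round(np.degrees([np.arctan2(e[1],e[0]),np.arctan2(f[1],f[0])]),0))
c=cv2.cvtColor(im,cv2.COLOR_RGB2BGR)
a=cv2.resize(c[180:300,150:290],None,fx=2.8,fy=2.8,interpolation=cv2.INTER_CUBIC)
b=cv2.resize(c[130:250,290:430],None,fx=2.8,fy=2.8,interpolation=cv2.INTER_CUBIC)
cv2.imwrite("pics/crop.png",np.hstack([a,b]))
E
```

```text
out [204.5 272.4] 107.0 xy [0.414  0.3032] sides [0.04  0.037] ang [ -19. -110.]
hole [204.6 272.6] 46.0 xy [0.4111 0.3019] sides [0.028 0.024] ang [ -65. -155.]
out [190.4 242.9] 204.0 xy [0.525  0.3156] sides [0.053 0.059] ang [ -83. -173.]
hole [190.  242.3] 52.0 xy [0.5244 0.3151] sides [0.026 0.027] ang [ -64. -155.]
out [232.9 244.1] 429.5 xy [0.4705 0.1826] sides [0.102 0.056] ang [ -65. -156.]
hole [232.5 243.8] 168.5 xy [0.4695 0.1834] sides [0.076 0.029] ang [ -65. -156.]
out [273.2 237.5] 110.5 xy [0.4438 0.0485] sides [0.122 0.014] ang [ -65. -157.]
hole [274.2 236.6] 44.0 xy [0.4433 0.045 ] sides [0.062 0.01 ] ang [ -65. -157.]
out [159.  222.9] 172.0 xy [0.6292 0.3959] sides [0.053 0.049] ang [ -17. -111.]
out [210.7 219.4] 227.5 xy [0.578  0.2251] sides [0.058 0.059] ang [-111.  161.]
hole [210.7 219.3] 83.5 xy [0.5748 0.2242] sides [0.036 0.035] ang [ -64. -156.]
out [403.1 210.6] 157.5 xy [ 0.3719 -0.4018] sides [0.114 0.022] ang [-94. 172.]
out [359.4 206. ] 400.5 xy [ 0.4412 -0.2661] sides [0.08  0.081] ang [ -77. -170.]
hole [359.9 205.3] 183.5 xy [ 0.4407 -0.2657
[... 318 characters left out ...]
469 -0.2173] sides [0.038 0.04 ] ang [-111.  157.]
hole [334.6 183.4] 38.5 xy [ 0.5436 -0.215 ] sides [0.023 0.025] ang [ -65. -158.]
out [232.4 177.4] 41.0 xy [0.6931 0.1061] sides [0.055 0.02 ] ang [-99. 171.]
out [306.6 186.6] 574.5 xy [ 0.5702 -0.1223] sides [0.095 0.123] ang [-91. 176.]
out [214.6 170.9] 46.5 xy [0.7382 0.1563] sides [0.03  0.028] ang [ -83. -174.]
out [188.4 163.2] 97.5 xy [0.7988 0.234 ] sides [0.054 0.041] ang [ -89. -179.]
out [363.9 162.4] 365.5 xy [ 0.5817 -0.3444] sides [0.077 0.081] ang [ -68. -162.]
hole [364.  161.7] 116.0 xy [ 0.5807 -0.3423] sides [0.04  0.043] ang [ -65. -159.]
hole [268.6 151. ] 49.0 xy [ 0.7358 -0.0444] sides [0.034 0.024] ang [-88. 180.]
```

View pics/crop.png

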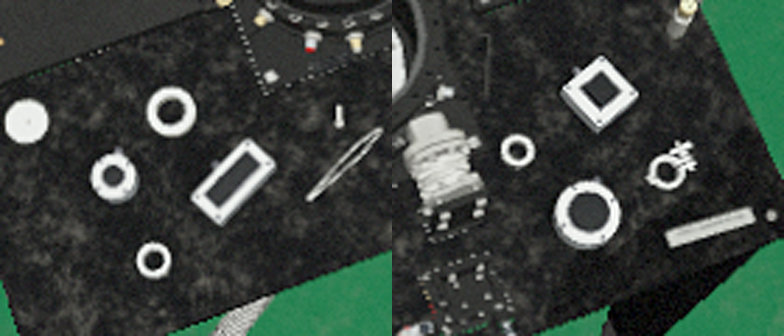

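{"name": "step_arm", "arguments": {
  "steps": [
    [3.3,-3.5,0,0,0,0,1],
    [3.3,-3.5,0,0,0,0,1],
    [3.3,-3.5,0,0,0,0,1],
    [3.3,-3.5,0,0,0,0,1],
    [3.3,-3.5,0,0,0,0,1],
    [3.3,-3.5,0,0,0,0,1]
  ],
  "force": 10
}}

```text
clock: 0.85
tool_pos: [0.3497, -0.2974, 0.2556]
eef_rot: [0.978, 0.207, 0.0, -0.0]
contact_force: [0.0, 0.1, 0.4]
opening: 0.348
finger_force: 0.0
```

```bash
python3 - <<'E'
from h import *
from plant import r
t=np.load("top0.npy",allow_pickle=True).item();s=np.load("side0.npy",allow_pickle=True).item()
print(cast(t,[(302,225),(332,225),(302,255),(332,255),(338,240)],.088).round(3)[:,:2])
print(cast(t,[(300,205),(325,205),(296,175)],.09).round(3)[:,:2])
print(proj(s,[(.4695,.1834,.046),(.5807,-.3423,.046),(.4407,-.2657,.046),(.5244,.3151,.046)]).round(1))
st=r.get_state();print(st["q"],st["tool_pos"],st["eef_rot"],st["clock"])
g=s["pixels"];cv2.imwrite("pics/sc.png",cv2.resize(g[160:290,190:390,::-1],None,fx=4,fy=4,interpolation=cv2.INTER_CUBIC))
E
```

```text
[[ 0.439 -0.051]
 [ 0.403 -0.143]
 [ 0.346 -0.015]
 [ 0.312 -0.105]
 [ 0.35  -0.142]]
[[ 0.504 -0.069]
 [ 0.474 -0.146]
 [ 0.605 -0.095]]
[[264.7 242.3]
 [314.7 167.6]
 [348.6 182.3]
 [210.2 262.3]]
[ 0.72328265  0.48044942 -0.17736798  2.04741656  0.13955261  0.62493509
 -0.70086211] [ 0.34967237 -0.29740359  0.25561044] [ 9.78266874e-01  2.07349734e-01  1.25593467e-05 -1.04666802e-04] 0.85
```

View pics/sc.png

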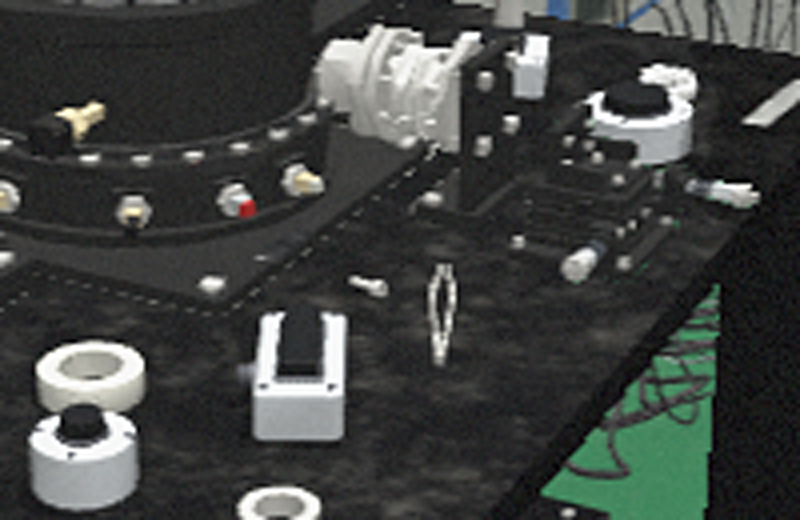

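The side view agrees with the bar key at (265,243) and the large round key at (349,183) to about 1 px. The tweezers lie flat. Now crossing.

{"name": "step_arm", "arguments": {
  "steps": [
    [2.3,-3.5,0,0,0,0,1],
    [2.3,-3.5,0,0,0,0,1],
    [2.3,-3.5,0,0,0,0,1],
    [2.3,-3.5,0,0,0,0,1],
    [2.3,-3.5,0,0,0,0,1],
    [2.3,-3.5,0,0,0,0,1]
  ]
}}

```text
clock: 1.6
tool_pos: [0.3903, -0.0497, 0.2557]
eef_rot: [0.978, 0.207, -0.0, 0.0]
contact_force: [0.8, 0.2, 0.4]
opening: 0.007
finger_force: 0.0
```

{"name": "step_arm", "arguments": {
  "steps": [
    [2.8,-3.0,0,0,0,0,1],
    [2.8,-3.0,0,0,0,0,1],
    [2.8,-3.0,0,0,0,0,1],
    [2.8,-3.0,0,0,0,0,1],
    [2.8,-3.0,0,0,0,0,1],
    [2.8,-3.0,0,0,0,0,1],
    [0,0,0,0,0,0,1]
  ]
}}

```text
clock: 2.48
tool_pos: [0.4712, 0.1855, 0.2554]
eef_rot: [0.978, 0.21, 0.001, -0.001]
contact_force: [0.0, -1.2, -0.9]
opening: 0.001
finger_force: 0.0
```

{"name": "step_arm", "arguments": {
  "steps": [
    [-0.2,0.1,4.5,0,0,0,1],
    [0,0,4.5,0,0,0,1],
    [0,0,4.5,0,0,0,1],
    [0,0,3.0,0,0,0,1],
    [0,0,0,0,0,0,1],
    [0,0,0,0,0,0,1]
  ]
}}

```text
clock: 3.22
tool_pos: [0.4698, 0.1795, 0.0916]
eef_rot: [0.978, 0.207, 0.0, 0.0]
contact_force: [-0.3, 0.2, 0.1]
opening: 0.006
finger_force: 0.0
```

```bash
python3 - <<'E'
from h import *
from plant import r
st=r.get_state();print(st["tool_pos"],st["contact_force"])
s=r.snapshot("side");a=cv2.resize(s["pixels"][170:290,200:320,::-1],None,fx=4,fy=4,interpolation=cv2.INTER_CUBIC)
cv2.imwrite("pics/p1.png",a)
E
```

```text
[0.4697709  0.17949897 0.09160138] [-0.32633892  0.15014431  0.08256204]
```

View pics/p1.png

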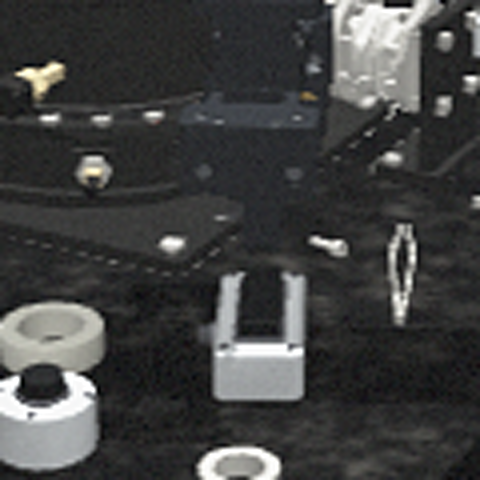

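The gripper stands centred above the bar key, seen at (262,300) in the crop, and is still clear of it.

{"name": "step_arm", "arguments": {
  "steps": [
    [0,-0.3,1.2,0,0,0,1],
    [0,0,1.0,0,0,0,1],
    [0,0,0.4,0,0,0,1],
    [0,0,0,0,0,0,1],
    [0,0,0,0,0,0,1]
  ]
}}

```text
clock: 3.9
tool_pos: [0.4682, 0.1826, 0.0648]
eef_rot: [0.978, 0.207, 0.0, 0.0]
contact_force: [-0.3, 0.2, -0.5]
opening: 0.006
finger_force: 0.0
```

{"name": "step_arm", "arguments": {
  "steps": [
    [0,0,0.2,0,0,0,1],
    [0,0,0.2,0,0,0,1],
    [0,0,0.2,0,0,0,1],
    [0,0,0,0,0,0,1],
    [0,0,0,0,0,0,1]
  ]
}}

```text
clock: 4.53
tool_pos: [0.4684, 0.1827, 0.0587]
eef_rot: [0.978, 0.207, 0.0, -0.0]
contact_force: [1.3, -0.8, 1.8]
opening: 0.006
finger_force: 0.7
```

Contact and sliding. Continue gently.

{"name": "step_arm", "arguments": {
  "steps": [
    [0,0,0.15,0,0,0,1],
    [0,0,0.15,0,0,0,1],
    [0,0,0.1,0,0,0,1],
    [0,0,0,0,0,0,1],
    [0,0,0,0,0,0,1]
  ]
}}

```text
clock: 5.15
tool_pos: [0.4684, 0.1827, 0.0547]
eef_rot: [0.978, 0.207, 0.0, -0.0]
contact_force: [0.7, -0.2, 2.8]
opening: 0.0
finger_force: 1.1
```

{"name": "step_arm", "arguments": {
  "steps": [
    [0,0,0.1,0,0,0,1],
    [0,0,0,0,0,0,1],
    [0,0,0,0,0,0,1]
  ]
}}

```text
clock: 5.52
tool_pos: [0.4683, 0.1827, 0.0539]
eef_rot: [0.978, 0.207, 0.0, -0.0]
contact_force: [0.0, -0.0, 5.5]
opening: 0.006
finger_force: 2.6
```

{"name": "step_arm", "arguments": {
  "steps": [
    [0,0,0.1,0,0,0,1],
    [0,0,0,0,0,0,1],
    [0,0,0,0,0,0,1]
  ]
}}

```text
clock: 5.9
tool_pos: [0.4684, 0.1827, 0.0532]
eef_rot: [0.978, 0.207, 0.0, -0.0]
contact_force: [0.6, 0.3, 8.1]
opening: 0.006
finger_force: 4.0
```

{"name": "step_arm", "arguments": {
  "steps": [
    [0,0,-1.2,0,0,0,1],
    [0,0,-4,0,0,0,1],
    [0,0,-5,0,0,0,1],
    [0,0,-5,0,0,0,1],
    [0,0,-5,0,0,0,1],
    [0,0,0,0,0,0,1]
  ]
}}

```text
clock: 6.65
tool_pos: [0.4694, 0.1833, 0.2583]
eef_rot: [0.978, 0.207, 0.003, -0.001]
contact_force: [0.1, -0.1, 0.3]
opening: 0.003
finger_force: 0.0
```

{"name": "step_arm", "arguments": {
  "steps": [
    [-2.8,3.0,0,0,0,0,1],
    [-2.8,3.0,0,0,0,0,1],
    [-2.8,3.0,0,0,0,0,1],
    [-2.8,3.0,0,0,0,0,1],
    [-2.8,3.0,0,0,0,0,1],
    [-2.8,3.0,0,0,0,0,1]
  ]
}}

```text
clock: 7.4
tool_pos: [0.3858, -0.0511, 0.2539]
eef_rot: [0.978, 0.208, -0.002, -0.0]
contact_force: [-0.2, -0.1, -0.3]
opening: 0.003
finger_force: 0.0
```

{"name": "step_arm", "arguments": {
  "steps": [
    [-2.3,3.5,0,0,0,0,1],
    [-2.3,3.5,0,0,0,0,1],
    [-2.3,3.5,0,0,0,0,1],
    [-2.3,3.5,0,0,0,0,1],
    [-2.3,3.5,0,0,0,0,1],
    [-2.3,3.5,0,0,0,0,1],
    [0,0,0,0,0,0,1]
  ]
}}

```text
clock: 8.28
tool_pos: [0.3447, -0.3004, 0.2537]
eef_rot: [0.979, 0.204, -0.001, -0.0]
contact_force: [0.7, -0.6, 0.4]
opening: 0.009
finger_force: 0.0
```

```bash
python3 - <<'E'
from h import *
from plant import r
st=r.get_state();print(st["tool_pos"],st["clock"],st["contact_force"])
t0=np.load("top0.npy",allow_pickle=True).item()
print("post",cast(t0,[(391,142)],0)[0].round(3),cast(t0,[(395,132)],.06)[0].round(3))
s=r.snapshot("side");t=r.snapshot("top")
a=cv2.resize(s["pixels"][220:280,235:295,::-1],(400,400),interpolation=cv2.INTER_CUBIC)
b=cv2.resize(s["pixels"][130:210,280:360,::-1],(400,400),interpolation=cv2.INTER_CUBIC)
cv2.imwrite("pics/p2.png",np.hstack([a,b]))
def ctr(s,x0,x1,y0,y1):
    m=(s["pixels"].min(2)>110).astype(np.uint8)
    cs,hi=cv2.findContours(m,cv2.RETR_CCOMP,cv2.CHAIN_APPROX_NONE)
    for i,c in enumerate(cs):
        M=cv2.moments(c)
        if M["m00"]>100:
            u,v=M["m10"]/M["m00"],M["m01"]/M["m00"]
            if x0<u<x1 and y0<v<y1: print("hole" if hi[0][i][3]>=0 else "out",round(u,1),round(v,1),M["m00"])
ctr(t,225,240,238,250);ctr(t,350,372,155,212)
E
```

```text
[ 0.34466154 -0.3003639   0.25365574] 8.275 [ 0.73820053 -0.57234193  0.43922442]
post [ 0.629 -0.481  0.   ] [ 0.641 -0.488  0.06 ]
out 232.9 244.1 427.0
hole 232.6 243.7 170.5
out 359.4 205.7 380.5
hole 359.9 205.3 188.5
out 363.9 162.4 366.5
hole 364.0 161.7 116.0
```

View pics/p2.png

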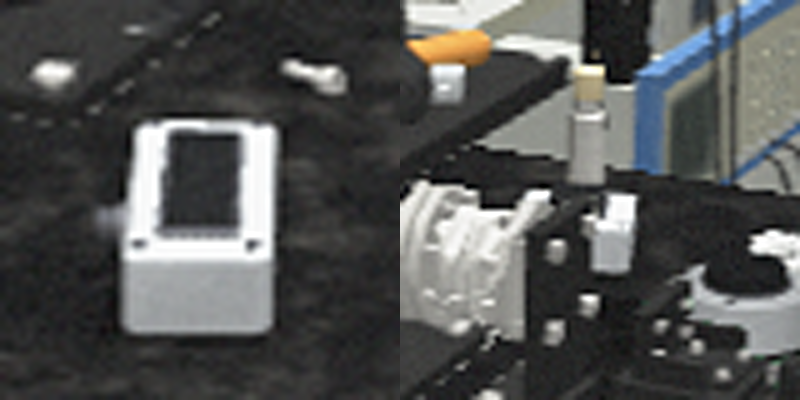

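The bar key is now low in its box and the box has not moved. The post is clear of the gripper body. Next the square key.

{"name": "step_arm", "arguments": {
  "steps": [
    [3.3,2.2,0,0,0,0,1],
    [3.3,2.2,0,0,0,0,1],
    [3.3,2.2,0,0,0,0,1],
    [3.3,2.2,0,0,0,0,1],
    [3.3,2.2,0,0,0,0,1],
    [3.3,2.2,0,0,0,0,1],
    [0,0,0,0,0,0,1],
    [0,0,0,0,0,0,1]
  ]
}}

```text
clock: 9.38
tool_pos: [0.5804, -0.3365, 0.254]
eef_rot: [0.978, 0.208, -0.001, -0.001]
contact_force: [-0.6, 0.3, -1.3]
opening: 0.007
finger_force: 0.0
```

{"name": "step_arm", "arguments": {
  "steps": [
    [0,0,4,0,0,0,1],
    [0,0,4,0,0,0,1],
    [0,0,4,0,0,0,1],
    [0,0,4,0,0,0,1],
    [0,0,0,0,0,0,1],
    [0,0,0,0,0,0,1]
  ]
}}

```text
clock: 10.12
tool_pos: [0.5816, -0.3386, 0.0965]
eef_rot: [0.978, 0.207, 0.001, 0.001]
contact_force: [-0.3, -0.2, 0.3]
opening: 0.008
finger_force: 0.0
```

{"name": "step_arm", "arguments": {
  "steps": [
    [-0.2,0.3,1.2,0,0,0,1],
    [0,0,1.2,0,0,0,1],
    [0,0,0.7,0,0,0,1],
    [0,0,0,0,0,0,1],
    [0,0,0,0,0,0,1]
  ]
}}

```text
clock: 10.75
tool_pos: [0.5808, -0.3417, 0.0638]
eef_rot: [0.978, 0.207, 0.0, 0.0]
contact_force: [0.3, -0.7, -0.0]
opening: 0.004
finger_force: 0.0
```

{"name": "step_arm", "arguments": {
  "steps": [
    [0,0,0.2,0,0,0,1],
    [0,0,0.2,0,0,0,1],
    [0,0,0.2,0,0,0,1],
    [0,0,0,0,0,0,1],
    [0,0,0,0,0,0,1]
  ]
}}

```text
clock: 11.38
tool_pos: [0.581, -0.3419, 0.0579]
eef_rot: [0.978, 0.207, 0.0, 0.0]
contact_force: [1.6, -0.0, 1.5]
opening: 0.004
finger_force: 0.8
```

{"name": "step_arm", "arguments": {
  "steps": [
    [0,0,0.15,0,0,0,1],
    [0,0,0.15,0,0,0,1],
    [0,0,0.1,0,0,0,1],
    [0,0,0,0,0,0,1],
    [0,0,0,0,0,0,1]
  ]
}}

```text
clock: 12.0
tool_pos: [0.581, -0.3419, 0.0541]
eef_rot: [0.978, 0.207, 0.0, 0.0]
contact_force: [1.0, 0.1, 5.2]
opening: 0.006
finger_force: 2.4
```

{"name": "step_arm", "arguments": {
  "steps": [
    [0,0,0.1,0,0,0,1],
    [0,0,0,0,0,0,1],
    [0,0,0,0,0,0,1]
  ]
}}

```text
clock: 12.38
tool_pos: [0.581, -0.3419, 0.0534]
eef_rot: [0.978, 0.207, 0.0, 0.0]
contact_force: [-0.7, 0.9, 7.2]
opening: 0.006
finger_force: 3.7
```

{"name": "step_arm", "arguments": {
  "steps": [
    [0,0,-1.2,0,0,0,1],
    [0,0,-4,0,0,0,1],
    [0,0,-5,0,0,0,1],
    [0,0,-5,0,0,0,1],
    [0,0,0,0,0,0,1]
  ]
}}

```text
clock: 13.0
tool_pos: [0.5823, -0.343, 0.2093]
eef_rot: [0.978, 0.207, 0.003, 0.002]
contact_force: [1.3, -0.3, -0.7]
opening: 0.007
finger_force: 0.0
```

{"name": "step_arm", "arguments": {
  "steps": [
    [-2.5,-3.2,0,0,0,0,1],
    [-2.4,-3.2,0,0,0,0,1],
    [-2.4,-3.2,0,0,0,0,1],
    [-2.4,-3.1,0,0,0,0,1],
    [0,0,0,0,0,-7,1],
    [0,0,0,0,0,-7,1],
    [0,0,0,0,0,-7,1],
    [0,0,0,0,0,0,1]
  ]
}}

```text
clock: 14.0
tool_pos: [0.4392, -0.2648, 0.2039]
eef_rot: [0.924, 0.382, -0.001, -0.001]
contact_force: [0.1, -0.7, 1.6]
opening: 0.003
finger_force: 0.0
```

{"name": "step_arm", "arguments": {
  "steps": [
    [0,0,4,0,0,0,1],
    [0,0,4,0,0,0,1],
    [0,0,3,0,0,0,1],
    [0,0,0,0,0,0,1],
    [0,0,0,0,0,0,1]
  ]
}}

```text
clock: 14.62
tool_pos: [0.4406, -0.2652, 0.0954]
eef_rot: [0.924, 0.382, 0.0, 0.0]
contact_force: [0.0, -0.2, 0.7]
opening: 0.007
finger_force: 0.0
```

Well centred; press.

{"name": "step_arm", "arguments": {
  "steps": [
    [0,0,1.2,0,0,0,1],
    [0,0,1.2,0,0,0,1],
    [0,0,0.6,0,0,0,1],
    [0,0,0,0,0,0,1],
    [0,0,0,0,0,0,1]
  ]
}}

```text
clock: 15.25
tool_pos: [0.4405, -0.2651, 0.0648]
eef_rot: [0.924, 0.382, 0.0, 0.0]
contact_force: [0.2, -0.5, 0.1]
opening: 0.008
finger_force: 0.0
```

{"name": "step_arm", "arguments": {
  "steps": [
    [0,0,0.2,0,0,0,1],
    [0,0,0.2,0,0,0,1],
    [0,0,0.2,0,0,0,1],
    [0,0,0,0,0,0,1],
    [0,0,0,0,0,0,1]
  ]
}}

```text
clock: 15.88
tool_pos: [0.4407, -0.2652, 0.0588]
eef_rot: [0.924, 0.382, 0.0, 0.0]
contact_force: [0.4, 0.4, 0.8]
opening: 0.008
finger_force: 0.8
```

{"name": "step_arm", "arguments": {
  "steps": [
    [0,0,0.15,0,0,0,1],
    [0,0,0.15,0,0,0,1],
    [0,0,0.1,0,0,0,1],
    [0,0,0,0,0,0,1],
    [0,0,0,0,0,0,1]
  ]
}}

```text
clock: 16.5
tool_pos: [0.4407, -0.2652, 0.0548]
eef_rot: [0.924, 0.382, 0.0, 0.0]
contact_force: [0.3, -1.5, 1.9]
opening: 0.003
finger_force: 1.0
```

{"name": "step_arm", "arguments": {
  "steps": [
    [0,0,0.1,0,0,0,1],
    [0,0,0,0,0,0,1],
    [0,0,0,0,0,0,1]
  ]
}}

```text
clock: 16.88
tool_pos: [0.4407, -0.2652, 0.054]
eef_rot: [0.924, 0.382, 0.0, 0.0]
contact_force: [0.3, -1.1, 5.2]
opening: 0.004
finger_force: 2.5
```

{"name": "step_arm", "arguments": {
  "steps": [
    [0,0,0.1,0,0,0,1],
    [0,0,0,0,0,0,1],
    [0,0,0,0,0,0,1]
  ]
}}

```text
clock: 17.25
tool_pos: [0.4407, -0.2652, 0.0532]
eef_rot: [0.924, 0.382, 0.0, 0.0]
contact_force: [-0.4, -0.6, 7.9]
opening: 0.006
finger_force: 3.9
```

{"name": "step_arm", "arguments": {
  "steps": [
    [0,0,-1.2,0,0,0,1],
    [0,0,-4,0,0,0,1],
    [0,0,-5,0,0,0,1],
    [0,0,-5,0,0,0,1],
    [0,0,-3,0,0,0,1],
    [-4,0,0,0,0,0,1],
    [-4,0,0,0,0,0,1],
    [0,0,0,0,0,0,1]
  ]
}}

```text
clock: 18.25
tool_pos: [0.3799, -0.3236, 0.2346]
eef_rot: [0.925, 0.379, -0.002, -0.001]
contact_force: [0.8, 0.1, -1.0]
opening: 0.006
finger_force: 0.0
```

```bash
python3 - <<'E'
from h import *
from plant import r
st=r.get_state();print(st["tool_pos"],st["clock"],st["contact_force"])
s=r.snapshot("side");t=r.snapshot("top")
f=lambda g,x,y,w:cv2.resize(g["pixels"][y:y+w,x:x+w,::-1],(400,300),interpolation=cv2.INTER_CUBIC)
cv2.imwrite("pics/p3.png",np.vstack([np.hstack([f(s,180,220,110),f(s,300,140,80)]),np.hstack([f(t,160,190,110),f(t,310,130,110)])]))
E
```

```text
[ 0.37985165 -0.32358107  0.23461632] 18.25 [ 0.83494736  0.09985521 -0.98700874]
```

View pics/p3.png

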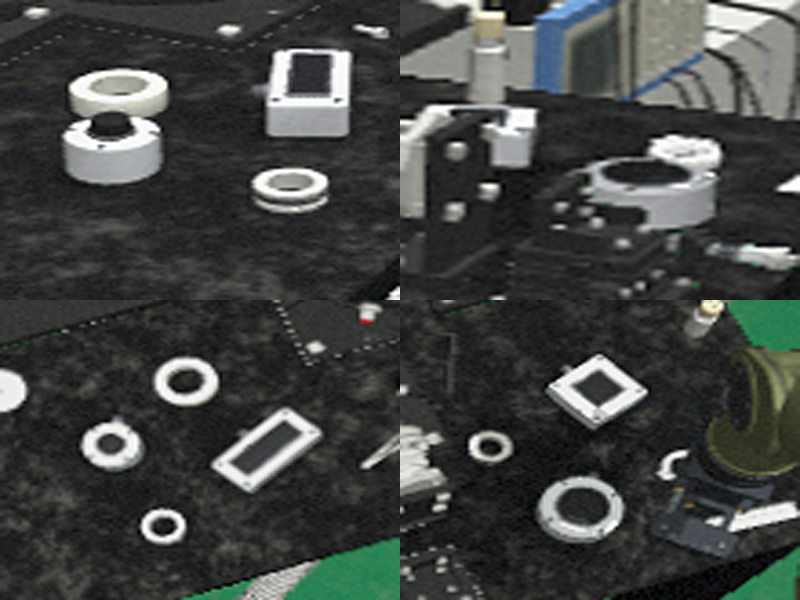

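The bar (308,72), square (598,387) and large round (645,172) keys are down. The small round key (110,122) is still up, nothing has moved, and the hand is clear.

{"name": "step_arm", "arguments": {
  "steps": [
    [0,0,0,0,0,0,1],
    [0,0,0,0,0,0,1]
  ]
}}

```text
clock: 18.6
tool_pos: [0.3846, -0.3206, 0.2347]
eef_rot: [0.924, 0.383, 0.0, -0.0]
contact_force: [-0.2, 0.2, -0.6]
opening: 0.007
finger_force: 0.0
```

```bash
python3 -c "
from plant import r
print(r.finish_job())"
```

```text
the job is handed in; nothing more can be done
None
```

I pressed the bar, square and large round keys to their stops in that order (about 8 N at most) and handed the job in at about 18.6 s, with the small round key up, nothing visibly moved and the hand clear; no verdict was returned.

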